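# Clear the drip plate and hang the rinse basket to drain

### The job

Someone left an amber jar on the drip plate, where it is in the way of the basket. First pick it up and set it down gently, upright, in the free half of the cardboard jar tray, then pick up the wire rinse basket by its blue handle bar and hang it level on both prongs of the hook above the drip plate, so that it is left hanging still. Keep the jar upright all the way, and leave the other jars, the spray bottle and the loose cap where they are.

Things in the scene. Friction and masses are not known exactly. Their poses are not given: they have to be found in the camera images.
- jar: the jar in the way: closed amber glass jar, 56 mm diameter, 95 mm tall with its black screw cap (about 0.25 kg); origin at the centre of its underside, z up the jar; it stands on the drip plate 100 to 116 mm in front (-x of the stand) of the hook seat, where the hung basket's front end belongs
- basket: stainless wire rinse basket, 200 mm (its x) by 120 mm (its y) by 55 mm tall, 0.35 kg, with a stiff upright bail: two thin steel uprights at y = +-61 mm carry a round blue handle bar. Origin at the centre of its underside, z up; both ends are alike, so either way round will do
- basket_bar (a point): middle of the blue handle bar, 160 mm above the basket's underside; the bar is 10 mm thick and runs 122 mm along the basket's y. Grip it here, in its middle, between the places where the prongs go (y = +-38 mm)
- stand: fixed steel drain stand: drip plate 330 x 150 mm, 10 mm thick (x -170 to +160 mm, y +-75 mm), a 22 mm post at x = +130 mm, 248 mm high, and a two-pronged hook. The prongs, 8 mm thick bars with blue tips, run from the post in the stand's -x direction at y = +-38 mm. Origin on the table, straight below the hook seat
- hook_seat (a point): where the middle of the bar rests when hung: midway between the prongs, 220 mm above the table; axes as the stand's. Trough floor 5 mm below it; blue prong tips at x = -24 mm rise 23 mm above it; behind, the prongs slope up to 20 mm above it at x = +32 mm, then run level to the post. Hung, the basket's length lies along x (bar along y), its underside 50 mm above the plate
- tray: fixed open cardboard jar tray, 250 mm (x) by 150 mm (y), 32 mm high, walls and floor 6 mm thick; origin under its centre. Two jars stand in its +x end
- tray_free (a point): on the tray's inner floor, 6 mm above the table, in the middle of the free space, 50 mm towards -x from the tray's centre
- jar_b: bystander in the tray at about x +78, y +35 mm: closed amber glass jar, 56 mm diameter, 95 mm tall with its black screw cap (about 0.25 kg); origin at the centre of its underside, z up the jar
- jar_c: bystander in the tray at about x +78, y -35 mm: closed amber glass jar, 56 mm diameter, 95 mm tall with its black screw cap (about 0.25 kg); origin at the centre of its underside, z up the jar
- spray: bystander: white plastic bottle with a blue cap, 60 mm diameter, 150 mm tall; origin at the centre of its underside
- cap: bystander: loose black jar cap, 58 mm diameter, 16 mm high, lying flat; origin at the centre of its underside
Mind the look-alikes: they are no part of the job. What is meant by the basket is not pink or yellow, and is the larger of those in its own colour.

How it is judged (in metres and radians):
On the way, in this order (a step that is already met when the one before it is completed fails the run):
1. the jar stands upright in the tray, let go (x of jar in the frame of tray between -0.115 and 0.115 m and y of jar in the frame of tray between -0.065 and 0.065 m and z of jar in the frame of tray below 0.014 m and angle between jar's own z axis and vertical below 0.12 rad and linear speed of jar below 0.03 m/s and contact force between the fingers and jar below 0.1 N), for 0.2 s.
2. the basket hangs by its bar on both prongs, let go (x of basket_bar in the frame of hook_seat between -0.015 and 0.015 m and y of basket_bar in the frame of hook_seat between -0.02 and 0.02 m and z of basket_bar in the frame of hook_seat between -0.006 and 0.008 m and angle between basket's own z axis and vertical below 0.2 rad and angle between the y axis of basket and the y axis of stand, either way round below 0.2 rad and linear speed of basket below 0.04 m/s and contact force between basket and stand above 1.5 N and contact force between the fingers and basket below 0.1 N and contact force between basket and jar below 0.1 N), for 0.2 s.
At the end, for the whole second after the job is handed in: Jar upright (0.12 rad) on the tray floor, inside its walls; basket hanging on both prongs, middle of its bar within 15 mm (x), 20 mm (y), 8 mm up or 6 mm down of the hook seat, level and square within 0.2 rad, under 40 mm/s, not touching the jar; both at rest and let go (all of step 1 and all of step 2).
It fails at once if the jar is tipped by more than 0.6 rad (angle between jar's own z axis and vertical above 0.6 rad).
It fails at once if the jar is set down in the tray with more than 45 N (contact force between jar and tray above 45 N).
It fails at once if another jar, the spray bottle or the loose cap is moved by more than 30 mm (distance of any of jar_b, jar_c, spray, cap from where it was at the start of the episode above 0.03 m).
It also fails if it takes over 67 s, if anything falls off the work surface, if the arm or the gripper's body presses on something with over 40 N, if the wrist force passes 120 N, or if a joint passes its speed limit or range.

### The arm

A 6-joint arm with a two-finger parallel gripper is mounted at the origin on the work surface. World frame = base frame: x ahead of the robot, y to its left, z up, the work surface at z = 0. Lengths are in mm, angles in rad, forces in N, time in s.
With the tool pointing down it reaches from about 350 to 775 mm from the base axis. Payload 7.3 kg.
Tool frame: the origin (TCP) lies at the very end of the fingers, on their centre line; the grasp point (between the pads) lies 19 mm behind it; z points along the fingers, y is the line along which they close (so a half turn about z gives the same grasp; the last joint's range is limited). The gripper opens to 92 mm and grips with 3 to 60 N. Pads are 19 mm wide; open, the fingers measure 130 mm over their backs; the gripper's body (75 mm by 190 mm) begins 47 mm behind the grasp point.
Start: joints at [-1.254, 0.342, 1.524, -0, 1.275, -0.146], TCP at [234.413, -469.782, 226.741] pointing down, gripper open.
Joint ranges: [-2.53, 2.53], [-0.77, 2.02], [0.04, 2.7], [-1, 4.14], [0.28, 2.66], [-3.11, 3.11]. Speed limits (rad/s): [2.57, 2.57, 3.14, 3.14, 3.14, 3.14].

### API

Orientations are given as [roll, pitch, yaw] about the fixed x, y, z axes, in that order (R = Rz(yaw) Ry(pitch) Rx(roll)).
In Python, from plant import bot gives the robot as it stands.
- The arm moves only by the tool send_rows, never from a script. Its argument "rows" is a list of rows, each an object of numbers: "x", "y", "z": the shift along the tool's x, y, z in units of 0.2 m (1.0 is 0.2 m); "ax", "ay", "az": the turn, a rotation vector about the tool's x, y, z in units of 60 degrees (1.0 is 60 degrees); "jaw": the opening, from -1 (shut) to 1 (fully open), so that 0 is half open. In form: [{"x": .., "y": .., "z": .., "ax": .., "ay": .., "az": .., "jaw": ..}, ...]. A call has exactly 10 rows; each row is the pose to reach, as a shift and turn from the pose commanded when the call began, along the tool's axes at that moment; what a row does not reach only later rows make up. A row lasts 1/8 s, in which the tool goes at most 62.5 mm and 10.7 degrees, less where a joint would pass 70% of its speed; a pose out of reach is approached as far as the arm can. A call with a number of a shift or a turn outside -1 to 1 is refused whole. A call with a gripper value outside its range is refused whole. The fingers move at their own pace and stop on an object; the grip force is fixed at half the most. Time passes only in rows, so rows that repeat a pose let the fingers close, or fill a call up. It gives the time, the measured TCP pose, the force, the opening and the grip force at its end, in the units of the state.
- bot.get_obs(): the state, without advancing time (a new reading comes with each control period).
- bot.capture(name): name is "scene" or "top"; returns (picture, depth): 400x640x3 uint8, red, green, blue; 400x640 float32, mm along the optical axis (not along the pixel's ray), 0 where there is no reading.
- bot.camera_model(name): a dict with "vertical_fov" (degrees; the focal length in pixels is half the picture's height over the tangent of half this angle, whatever the lens; pixels are square), "cx", "cy" (the principal point, pixels), "R" (3x3) and "t" (3): a world point X has camera coordinates R X + t. Camera axes: x right, y down, z forward; pixel columns grow to the right and rows downward; lengths in mm; the calibration is good to about 2 mm. A picture is of the moment at which its call begins. camera_model takes no time and is no camera call.
- bot.close_job(): hands the job in; it is judged then, once.
The state is a dict: "time": time; "joint_positions": joint angles; "dq": joint speeds; "tau": joint torques, N m; "tool_pos": TCP position; "tcp_rot": TCP orientation; "contact_force": force on the tool from outside, world axes, zero at the start; "moment": the same for the moment, N m; "grip_width": finger opening in mm; "finger_force": force on a finger pad.
Only numpy, scipy, OpenCV 4.12 (cv2) and the standard library are available. Lean on these libraries where they do the work, as an engineer would, in place of code of your own. Each camera call takes 0.05 s, during which the arm holds its last target. There are 200 camera calls.

## Working session

There is one attempt and no reset: what is moved stays moved. The work goes in short steps, Python scripts to look and compute and a tool call to move; the robot and the scene stay as the last step left them, time stands still between calls to the robot, and variables do not carry over. Pictures are saved under pics/ and viewed, at most 10 in all, crops included, and the job is handed in when it is done.

Besides the shell and the picture viewer there is one more tool, called after ">>>" as name(argument=value, ...) on one line, values as JSON. send_rows: Moves the arm, as the interface text tells. Its arguments: {"type":"object","properties":{"rows":{"type":"array","items":{"type":"object","properties":{"x":{"type":"number","minimum":-1,"maximum":1},"y":{"type":"number","minimum":-1,"maximum":1},"z":{"type":"number","minimum":-1,"maximum":1},"ax":{"type":"number","minimum":-1,"maximum":1},"ay":{"type":"number","minimum":-1,"maximum":1},"az":{"type":"number","minimum":-1,"maximum":1},"jaw":{"type":"number"}}}}},"required":["rows"]}

```bash
ls; mkdir -p pics
cat > h.py <<'E'
import numpy as np, cv2
from plant import bot
from scipy.spatial.transform import Rotation as Ro
def cap(n,f):
    p,d=bot.capture(n); cv2.imwrite('pics/'+f+'.png',p[:,:,::-1]); np.savez('pics/'+f+'.npz',p=p,d=d); return p,d
def cam(n):
    m=bot.camera_model(n); f=200/np.tan(np.radians(m['vertical_fov'])/2); return f,m['cx'],m['cy'],np.array(m['R']),np.array(m['t'])
def ray(n,u,v,z):
    f,cx,cy,R,t=cam(n); c=-R.T@t; d=R.T@np.array([(u-cx)/f,(v-cy)/f,1]); return c+d*(z-c[2])/d[2]
def cloud(n,d):
    f,cx,cy,R,t=cam(n); v,u=np.mgrid[:d.shape[0],:d.shape[1]]
    P=np.stack([(u-cx)/f*d,(v-cy)/f*d,d],-1); return (P-t)@R
E
python3 - <<'E'
from h import *
for n in('scene','top'):
    cap(n,n+'0'); m=bot.camera_model(n); print(m)
print(bot.get_obs())
E
```

```text
pics
{'vertical_fov': 52.23200659397836, 'cx': 318.2338497821263, 'cy': 199.47615186301883, 'R': array([[-0.59532396,  0.80324359, -0.01972596],
       [ 0.50621184,  0.35588737, -0.78555315],
       [-0.62397031, -0.47764413, -0.61847969]]), 't': array([ 166.39793232, -160.60191168, 1865.6185508 ])}
{'vertical_fov': 56.06006052635016, 'cx': 317.84173857519977, 'cy': 201.03052927009944, 'R': array([[ 0.02459189, -0.9996108 ,  0.01317111],
       [-0.99242971, -0.02599678, -0.120031  ],
       [ 0.12032669, -0.01011962, -0.99268277]]), 't': array([  99.10211591,  495.27248838, 1185.89480186])}
{'time': 0.1, 'joint_positions': array([-1.25400723e+00,  3.42651374e-01,  1.52489000e+00, -1.60132800e-05,
        1.27539596e+00, -1.46013988e-01]), 'dq': array([-2.42412437e-05, -1.91606139e-03, -2.60932644e-03, -4.10638299e-04,
        5.64364218e-05,  5.23996765e-04]), 'tau': array([ 2.37039458e-03, -4.32005131e+01, -2.44693011e+01,  7.20106624e-02,
        5.26645139e-02, -3.21252196e-05]), 'tool_pos': array([ 234.28980923, -469.433556  ,  226.12631748]), 'tcp_rot': array([-3.14026006e+00, -1.80494477e-04,  4.62807639e-01]), 'contact_force': array([ 0.0653652 , -0.60520603, -0.03357178]), 'moment': array([-0.01853905, -0.04306273,  0.04377294]), 'finger_force': 0.0, 'grip_width': 91.80695050721509}
```

View pics/top0.png

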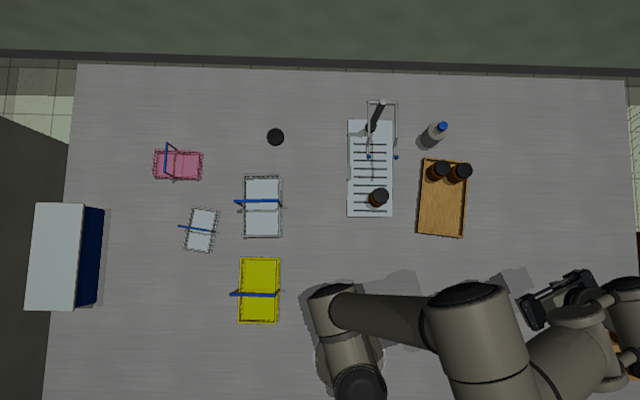

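View pics/scene0.png

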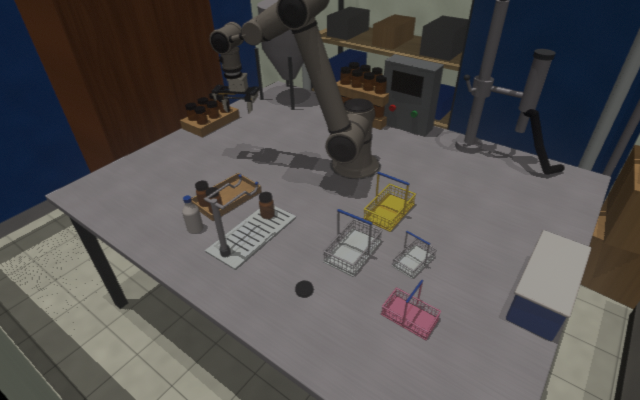

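The top view shows the jar to move at (377,197), the tray at about (442,198), and the stand plate at (370,168) with blue prong tips near (369,157) and (396,157). The target basket is the large white one at (262,207), with its bar from (235,202) to (282,201). Next I'll measure these.

```bash
cat > m.py <<'E'
from h import *
z=np.load('pics/top0.npz');p,d=z['p'],z['d'];C=cloud('top',d)
hsv=cv2.cvtColor(p,cv2.COLOR_RGB2HSV)
def comps(mask,mn=5):
    n,l,s,c=cv2.connectedComponentsWithStats(mask.astype(np.uint8)); return [(l==i,s[i]) for i in range(1,n) if s[i][4]>=mn]
U,V=np.meshgrid(range(640),range(400))
roi=lambda a,b,c,e:(U>=a)&(U<b)&(V>=c)&(V<e)
blue=(hsv[...,0]>100)&(hsv[...,0]<130)&(hsv[...,1]>120)&(hsv[...,2]>50)
for nm,r in(('bar',roi(225,295,190,215)),('tips',roi(360,405,140,170))):
    for m,s in comps(blue&r,2):
        q=C[m]; print(nm,s,q.min(0).round(),q.max(0).round(),np.median(q,0).round(1))
        (c,wh,a)=cv2.minAreaRect(np.argwhere(m)[:,::-1].astype(np.float32)); b=cv2.boxPoints((c,wh,a)); print(c,wh,a)
# heights
H=C[...,2]
def rect(nm,m,z):
    pts=np.array([ray('top',u,v,z)[:2] for v,u in np.argwhere(m)],np.float32); print(nm,len(pts),cv2.minAreaRect(pts))
for nm,r,lo,hi in(('jar',roi(355,395,180,212),85,105),('jars',roi(424,480,155,190),85,105),('tray',roi(405,480,145,250),25,38),('plate',roi(335,405,110,225),6,15),('prong',roi(355,405,90,170),200,262),('basketrim',roi(235,295,165,245),45,65),('bskbar',roi(225,295,190,215),140,180),('spray',roi(415,455,110,155),130,160)):
    m=r&(H>lo)&(H<hi)
    pts=C[m][:,:2].astype(np.float32)
    if len(pts)>3: print(nm,len(pts),[np.round(x,2) for x in cv2.minAreaRect(pts)],'z',np.median(C[m][:,2]).round(1))
E
python3 m.py
python3 -c "
import cv2
a=cv2.imread('pics/top0.png')[85:255,225:485];cv2.imwrite('pics/c1.png',cv2.resize(a,None,fx=3,fy=3,interpolation=2))"
```

```text
bar [234 199  45   4 117] [346. 124.   1.] [ 499.  353. 1235.] [473.1 288.9 164.2]
(256.0, 200.5) (3.0, 44.0) 90.0
tips [367 155   4   3  11] [590. -25. 218.] [602. -17. 244.] [593.8 -19.7 239.4]
(368.5, 156.0) (2.0, 3.0) 90.0
tips [395 156   3   3   8] [589. -98. 234.] [597. -93. 244.] [592.9 -95.  241.9]
(396.0, 157.0) (2.0, 2.0) 90.0
jar 137 [array([505.63, -76.94]), array([46.68, 48.66]), np.float64(3.3)] z 103.4
jars 439 [array([ 595.48, -304.13]), array([119.04,  50.75]), np.float64(84.86)] z 99.6
tray 509 [array([ 538.61, -297.51]), array([152.55, 293.76]), np.float64(84.11)] z 30.1
plate 3520 [array([621.  , -59.48]), array([372.6, 218. ]), np.float64(3.72)] z 9.6
prong 530 [array([672.3 , -57.54]), array([169.64,  86.25]), np.float64(1.27)] z 238.3
basketrim 362 [array([472.81, 289.71]), array([199.9 , 123.92]), np.float64(2.82)] z 54.1
bskbar 147 [array([472.29, 291.56]), array([  9.55, 128.65]), np.float64(2.91)] z 164.2
spray 84 [array([ 716.21, -255.42]), array([25.38, 26.83]), np.float64(48.09)] z 148.4
```

View pics/c1.png

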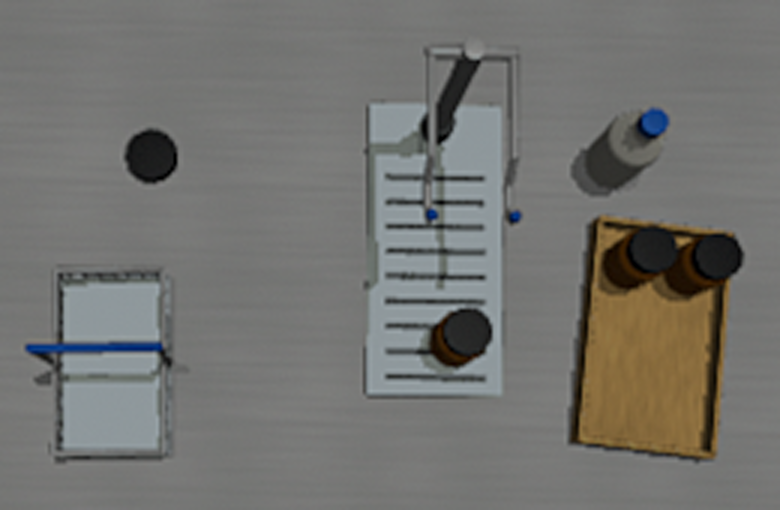

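The crop agrees with this. Plate corners are at crop px (368,102), (502,103), (502,395) and (366,396), and tray rim corners at (597,216), (736,236), (715,458) and (572,443). I'll convert both to world coordinates.

```bash
cat >> m.py <<'E'
print('----')
def quad(nm,q,z):
    P=np.array([ray('top',225+(u-1)/3,85+(v-1)/3,z)[:2] for u,v in q]); c=P.mean(0)
    ax=(P[0]+P[1]-P[2]-P[3])/2; ay=(P[0]+P[3]-P[1]-P[2])/2
    print(nm,c.round(1),'len',np.linalg.norm(ax),np.linalg.norm(ay),'yaw',np.arctan2(ax[1],ax[0]),np.arctan2(-ay[0],ay[1])); return c,np.arctan2(ax[1],ax[0])
c,a=quad('plate',[(368,102),(502,103),(502,395),(366,396)],10); e=np.array([np.cos(a),np.sin(a)]); print('seat',c+5*e)
c,a=quad('tray',[(597,216),(736,236),(715,458),(572,443)],32); e=np.array([np.cos(a),np.sin(a)]); print('free',c-50*e)
v=hsv[...,2]
for nm,r,lo in(('jar',roi(360,395,180,212),100),('jb',roi(425,452,155,185),94),('jc',roi(452,478,155,185),94)):
    m=r&(H>lo)&(H<112)&(hsv[...,2]<70); (cc,rr)=cv2.minEnclosingCircle(np.argwhere(m)[:,::-1].astype(np.float32)); print(nm,m.sum(),cc,rr,ray('top',*cc,105 if nm=='jar' else 101), C[m].mean(0))
m=roi(225,295,190,215)&(H>150)&(H<180); print('bar mean',C[m].mean(0), np.ptp(C[m],0))
print('tips at 243', [ray('top',*x,243) for x in((368.5,156),(396,157))])
E
python3 m.py | sed -n '/----/,$p'
```

```text
----
plate [613.9 -57.7] len 331.08810208901184 150.05424677081308 yaw 0.0047214664112485046 0.02719243755619608
seat [618.85905173 -57.6822523 ]
tray [ 516.2 -294.2] len 247.4459835260498 153.5946857710036 yaw -0.11655543294770182 -0.09876426708179122
free [ 466.54484157 -288.4210207 ]
jar 203 (380.1666564941406, 195.38888549804688) 8.189608573913574 [505.66272612 -76.78432795 105.        ] [505.21771503 -77.2160282  104.44933946]
jb 207 (442.0, 168.0) 8.24631118774414 [ 596.64907744 -268.4243654   101.        ] [ 597.02962551 -269.02629287   99.9898745 ]
jc 202 (463.8125, 170.5) 8.202853202819824 [ 590.63507579 -335.9441242   101.        ] [ 591.74775345 -335.98524482   99.52836594]
bar mean [472.0325452  288.34495777 164.14488182] [ 12.81398786 128.49831214  18.62697402]
tips at 243 [array([592.92937572, -20.15912348, 243.        ]), array([592.23644802, -94.73486714, 243.        ])]
```

```bash
cat > go.py <<'E'
import sys
from h import *
def go(x,y,z,yaw=0):
    o=bot.get_obs(); R=Ro.from_euler('xyz',o['tcp_rot']); T=Ro.from_euler('xyz',[np.pi,0,yaw])
    print('shift',(R.inv().apply(np.array([x,y,z])-o['tool_pos'])/200).round(3),'turn',(np.degrees((R.inv()*T).as_rotvec())/60).round(3),'tcp',o['tool_pos'].round(1),o['tcp_rot'].round(3),'t',o['time'],'w',round(o['grip_width'],1),'F',o['contact_force'].round(1))
if __name__=='__main__': go(*map(float,sys.argv[1:]))
E
python3 go.py 505.5 -77 200 0
```

```text
shift [ 2.089 -1.15   0.133] turn [-0.001  0.     0.442] tcp [ 234.3 -469.4  226.1] [-3.14  -0.     0.463] t 0.1 w 91.8 F [ 0.1 -0.6 -0. ]
```

>>> send_rows(rows=[{"x": 0.25,"y": -0.14,"az": 0.11,"jaw": 1},{"x": 0.5,"y": -0.28,"az": 0.22,"jaw": 1},{"x": 0.75,"y": -0.43,"az": 0.33,"jaw": 1},{"x": 1,"y": -0.57,"az": 0.442,"jaw": 1},{"x": 1,"y": -0.57,"az": 0.442,"jaw": 1},{"x": 1,"y": -0.57,"az": 0.442,"jaw": 1},{"x": 1,"y": -0.57,"az": 0.442,"jaw": 1},{"x": 1,"y": -0.57,"az": 0.442,"jaw": 1},{"x": 1,"y": -0.57,"az": 0.442,"jaw": 1},{"x": 1,"y": -0.57,"az": 0.442,"jaw": 1}])

```text
schema error: expected keys x, y, z, ax, ay, az, jaw
```

```bash
python3 go.py 505.5 -77 170 0
```

```text
shift [ 2.089 -1.15   0.283] turn [-0.001  0.     0.442] tcp [ 234.3 -469.4  226.1] [-3.14  -0.     0.463] t 0.1 w 91.8 F [ 0.1 -0.6 -0. ]
```

All keys are required.

>>> send_rows(rows=[{"x": 0.2,"y": -0.11,"z": 0,"ax": 0,"ay": 0,"az": 0.1,"jaw": 1},{"x": 0.4,"y": -0.23,"z": 0,"ax": 0,"ay": 0,"az": 0.2,"jaw": 1},{"x": 0.6,"y": -0.34,"z": 0,"ax": 0,"ay": 0,"az": 0.3,"jaw": 1},{"x": 0.8,"y": -0.46,"z": 0,"ax": 0,"ay": 0,"az": 0.4,"jaw": 1},{"x": 1,"y": -0.57,"z": 0,"ax": 0,"ay": 0,"az": 0.442,"jaw": 1},{"x": 1,"y": -0.57,"z": 0,"ax": 0,"ay": 0,"az": 0.442,"jaw": 1},{"x": 1,"y": -0.57,"z": 0,"ax": 0,"ay": 0,"az": 0.442,"jaw": 1},{"x": 1,"y": -0.57,"z": 0,"ax": 0,"ay": 0,"az": 0.442,"jaw": 1},{"x": 1,"y": -0.57,"z": 0,"ax": 0,"ay": 0,"az": 0.442,"jaw": 1},{"x": 1,"y": -0.57,"z": 0,"ax": 0,"ay": 0,"az": 0.442,"jaw": 1}])

```text
time: 1.35
tool_pos: [362.1, -279.0, 226.7]
tcp_rot: [-3.142, 0.0, -0.001]
contact_force: [0.5, -0.0, 0.2]
grip_width: 91.6
finger_force: 0.0
```

```bash
python3 go.py 505.5 -77 170 0
```

```text
shift [ 0.716 -1.011  0.283] turn [-0.     0.    -0.001] tcp [ 362.1 -279.   226.7] [-3.142e+00  0.000e+00 -1.000e-03] t 1.35 w 91.6 F [ 0.5 -0.   0.2]
```

>>> send_rows(rows=[{"x": 0.18,"y": -0.25,"z": 0,"ax": 0,"ay": 0,"az": 0,"jaw": 1},{"x": 0.36,"y": -0.5,"z": 0,"ax": 0,"ay": 0,"az": 0,"jaw": 1},{"x": 0.54,"y": -0.75,"z": 0.05,"ax": 0,"ay": 0,"az": 0,"jaw": 1},{"x": 0.72,"y": -1,"z": 0.1,"ax": 0,"ay": 0,"az": 0,"jaw": 1},{"x": 0.72,"y": -1,"z": 0.2,"ax": 0,"ay": 0,"az": 0,"jaw": 1},{"x": 0.72,"y": -1,"z": 0.28,"ax": 0,"ay": 0,"az": 0,"jaw": 1},{"x": 0.72,"y": -1,"z": 0.4,"ax": 0,"ay": 0,"az": 0,"jaw": 1},{"x": 0.72,"y": -1,"z": 0.5,"ax": 0,"ay": 0,"az": 0,"jaw": 1},{"x": 0.72,"y": -1,"z": 0.55,"ax": 0,"ay": 0,"az": 0,"jaw": 1},{"x": 0.72,"y": -1,"z": 0.55,"ax": 0,"ay": 0,"az": 0,"jaw": 1}])

```text
time: 2.6
tool_pos: [506.3, -78.6, 116.4]
tcp_rot: [-3.141, 0.001, -0.0]
contact_force: [0.7, -0.2, 0.7]
grip_width: 91.9
finger_force: 0.0
```

Run:
```python
from h import *
from go import go
go(505.5,-77,50,0)
p,d=cap('top','t1'); cap('scene','s1')
a=cv2.imread('pics/t1.png')[100:250,300:500]; b=cv2.imread('pics/s1.png')[150:300,170:370]
cv2.imwrite('pics/c2.png',cv2.resize(np.hstack([a,b]),None,fx=2,fy=2,interpolation=2))
```

```text
shift [-0.004 -0.008  0.332] turn [-0.     0.001 -0.   ] tcp [506.3 -78.6 116.4] [-3.141e+00  1.000e-03 -0.000e+00] t 2.6 w 91.9 F [ 0.7 -0.2  0.7]
```

View pics/c2.png

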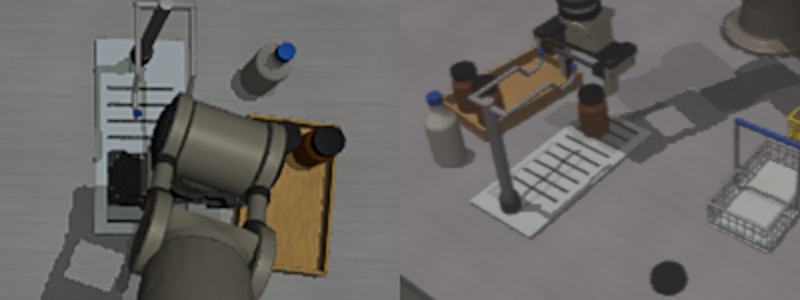

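The jar sits centred below the open fingers (right half, about (592,110)). The prongs are clear, so I'll descend and close.

>>> send_rows(rows=[{"x": 0,"y": -0.008,"z": 0.1,"ax": 0,"ay": 0,"az": 0,"jaw": 1},{"x": 0,"y": -0.008,"z": 0.2,"ax": 0,"ay": 0,"az": 0,"jaw": 1},{"x": 0,"y": -0.008,"z": 0.28,"ax": 0,"ay": 0,"az": 0,"jaw": 1},{"x": 0,"y": -0.008,"z": 0.33,"ax": 0,"ay": 0,"az": 0,"jaw": 1},{"x": 0,"y": -0.008,"z": 0.33,"ax": 0,"ay": 0,"az": 0,"jaw": 0.4},{"x": 0,"y": -0.008,"z": 0.33,"ax": 0,"ay": 0,"az": 0,"jaw": 0.3},{"x": 0,"y": -0.008,"z": 0.33,"ax": 0,"ay": 0,"az": 0,"jaw": 0},{"x": 0,"y": -0.008,"z": 0.33,"ax": 0,"ay": 0,"az": 0,"jaw": -0.3},{"x": 0,"y": -0.008,"z": 0.33,"ax": 0,"ay": 0,"az": 0,"jaw": -0.3},{"x": 0,"y": -0.008,"z": 0.33,"ax": 0,"ay": 0,"az": 0,"jaw": -0.3}])

```text
time: 3.95
tool_pos: [507.0, -77.3, 51.2]
tcp_rot: [3.141, -0.001, -0.0]
contact_force: [-0.7, -1.9, 4.9]
grip_width: 54.9
finger_force: 30.0
```

```bash
python3 go.py 466.5 -288.5 190 -0.1
```

```text
shift [-0.201  1.057 -0.693] turn [ 0.001 -0.001  0.095] tcp [507.  -77.3  51.2] [ 3.141e+00 -1.000e-03 -0.000e+00] t 3.95 w 54.9 F [-0.7 -1.9  4.9]
```

>>> send_rows(rows=[{"x": 0,"y": 0,"z": -0.1,"ax": 0,"ay": 0,"az": 0,"jaw": -0.3},{"x": 0,"y": 0,"z": -0.25,"ax": 0,"ay": 0,"az": 0,"jaw": -0.3},{"x": 0,"y": 0.05,"z": -0.4,"ax": 0,"ay": 0,"az": 0,"jaw": -0.3},{"x": -0.05,"y": 0.2,"z": -0.5,"ax": 0,"ay": 0,"az": 0.03,"jaw": -0.3},{"x": -0.1,"y": 0.4,"z": -0.5,"ax": 0,"ay": 0,"az": 0.06,"jaw": -0.3},{"x": -0.15,"y": 0.6,"z": -0.5,"ax": 0,"ay": 0,"az": 0.095,"jaw": -0.3},{"x": -0.2,"y": 0.8,"z": -0.5,"ax": 0,"ay": 0,"az": 0.095,"jaw": -0.3},{"x": -0.2,"y": 0.93,"z": -0.5,"ax": 0,"ay": 0,"az": 0.095,"jaw": -0.3},{"x": -0.2,"y": 1.0,"z": -0.5,"ax": 0,"ay": 0,"az": 0.095,"jaw": -0.3},{"x": -0.2,"y": 1.0,"z": -0.5,"ax": 0,"ay": 0,"az": 0.095,"jaw": -0.3}])

```text
time: 5.2
tool_pos: [466.3, -276.9, 150.2]
tcp_rot: [-3.141, 0.001, -0.1]
contact_force: [-0.3, -0.5, -1.5]
grip_width: 55.2
finger_force: 30.0
```

```bash
python3 go.py 466.5 -288.5 50 -0.1
```

```text
shift [0.007 0.058 0.501] turn [-0.001  0.001 -0.   ] tcp [ 466.3 -276.9  150.2] [-3.141e+00  1.000e-03 -1.000e-01] t 5.2 w 55.2 F [-0.3 -0.5 -1.5]
```

>>> send_rows(rows=[{"x": 0.007,"y": 0.058,"z": 0.05,"ax": 0,"ay": 0,"az": 0,"jaw": -0.3},{"x": 0.007,"y": 0.058,"z": 0.15,"ax": 0,"ay": 0,"az": 0,"jaw": -0.3},{"x": 0.007,"y": 0.058,"z": 0.25,"ax": 0,"ay": 0,"az": 0,"jaw": -0.3},{"x": 0.007,"y": 0.058,"z": 0.33,"ax": 0,"ay": 0,"az": 0,"jaw": -0.3},{"x": 0.007,"y": 0.058,"z": 0.39,"ax": 0,"ay": 0,"az": 0,"jaw": -0.3},{"x": 0.007,"y": 0.058,"z": 0.43,"ax": 0,"ay": 0,"az": 0,"jaw": -0.3},{"x": 0.007,"y": 0.058,"z": 0.46,"ax": 0,"ay": 0,"az": 0,"jaw": -0.3},{"x": 0.007,"y": 0.058,"z": 0.475,"ax": 0,"ay": 0,"az": 0,"jaw": -0.3},{"x": 0.007,"y": 0.058,"z": 0.485,"ax": 0,"ay": 0,"az": 0,"jaw": -0.3},{"x": 0.007,"y": 0.058,"z": 0.49,"ax": 0,"ay": 0,"az": 0,"jaw": -0.3}])

```text
time: 6.45
tool_pos: [466.9, -288.7, 52.9]
tcp_rot: [3.141, -0.0, -0.1]
contact_force: [-0.4, -0.3, -1.6]
grip_width: 55.0
finger_force: 30.0
```

>>> send_rows(rows=[{"x": 0,"y": 0,"z": 0.003,"ax": 0,"ay": 0,"az": 0,"jaw": -0.3},{"x": 0,"y": 0,"z": 0.006,"ax": 0,"ay": 0,"az": 0,"jaw": -0.3},{"x": 0,"y": 0,"z": 0.009,"ax": 0,"ay": 0,"az": 0,"jaw": -0.3},{"x": 0,"y": 0,"z": 0.012,"ax": 0,"ay": 0,"az": 0,"jaw": -0.3},{"x": 0,"y": 0,"z": 0.015,"ax": 0,"ay": 0,"az": 0,"jaw": -0.3},{"x": 0,"y": 0,"z": 0.018,"ax": 0,"ay": 0,"az": 0,"jaw": -0.3},{"x": 0,"y": 0,"z": 0.018,"ax": 0,"ay": 0,"az": 0,"jaw": -0.3},{"x": 0,"y": 0,"z": 0.018,"ax": 0,"ay": 0,"az": 0,"jaw": -0.3},{"x": 0,"y": 0,"z": 0.018,"ax": 0,"ay": 0,"az": 0,"jaw": -0.3},{"x": 0,"y": 0,"z": 0.018,"ax": 0,"ay": 0,"az": 0,"jaw": -0.3}])

```text
time: 7.7
tool_pos: [466.7, -288.6, 49.1]
tcp_rot: [3.141, -0.0, -0.1]
contact_force: [-0.2, 0.1, -1.9]
grip_width: 55.3
finger_force: 30.0
```

>>> send_rows(rows=[{"x": 0,"y": 0,"z": 0.003,"ax": 0,"ay": 0,"az": 0,"jaw": -0.3},{"x": 0,"y": 0,"z": 0.006,"ax": 0,"ay": 0,"az": 0,"jaw": -0.3},{"x": 0,"y": 0,"z": 0.008,"ax": 0,"ay": 0,"az": 0,"jaw": -0.3},{"x": 0,"y": 0,"z": 0.01,"ax": 0,"ay": 0,"az": 0,"jaw": -0.3},{"x": 0,"y": 0,"z": 0.01,"ax": 0,"ay": 0,"az": 0,"jaw": -0.3},{"x": 0,"y": 0,"z": 0.01,"ax": 0,"ay": 0,"az": 0,"jaw": -0.3},{"x": 0,"y": 0,"z": 0.01,"ax": 0,"ay": 0,"az": 0,"jaw": -0.3},{"x": 0,"y": 0,"z": 0.01,"ax": 0,"ay": 0,"az": 0,"jaw": -0.3},{"x": 0,"y": 0,"z": 0.01,"ax": 0,"ay": 0,"az": 0,"jaw": -0.3},{"x": 0,"y": 0,"z": 0.01,"ax": 0,"ay": 0,"az": 0,"jaw": -0.3}])

```text
time: 8.95
tool_pos: [466.8, -288.6, 47.2]
tcp_rot: [3.141, -0.0, -0.1]
contact_force: [-0.5, 1.3, 1.9]
grip_width: 55.0
finger_force: 30.0
```

>>> send_rows(rows=[{"x": 0,"y": 0,"z": 0,"ax": 0,"ay": 0,"az": 0,"jaw": 0.6},{"x": 0,"y": 0,"z": 0,"ax": 0,"ay": 0,"az": 0,"jaw": 0.6},{"x": 0,"y": 0,"z": 0,"ax": 0,"ay": 0,"az": 0,"jaw": 0.6},{"x": 0,"y": 0,"z": 0,"ax": 0,"ay": 0,"az": 0,"jaw": 0.6},{"x": 0,"y": 0,"z": -0.1,"ax": 0,"ay": 0,"az": 0,"jaw": 0.6},{"x": 0,"y": 0,"z": -0.25,"ax": 0,"ay": 0,"az": 0,"jaw": 0.6},{"x": 0,"y": 0,"z": -0.45,"ax": 0,"ay": 0,"az": 0,"jaw": 0.6},{"x": 0,"y": 0,"z": -0.7,"ax": 0,"ay": 0,"az": 0,"jaw": 0.6},{"x": 0,"y": 0,"z": -0.95,"ax": 0,"ay": 0,"az": 0,"jaw": 0.6},{"x": 0,"y": 0,"z": -1.0,"ax": 0,"ay": 0,"az": 0,"jaw": 0.6}])

```text
time: 10.2
tool_pos: [467.9, -289.5, 250.9]
tcp_rot: [3.138, -0.006, -0.1]
contact_force: [1.2, -0.2, -0.0]
grip_width: 73.7
finger_force: 0.0
```

```bash
python3 go.py 472 290 260 1.62; python3 go.py 472 290 260 -1.52;python3 -c "
from h import *;print(bot.get_obs()['joint_positions'])"
```

```text
shift [-0.267 -2.885 -0.059] turn [ 8.000e-03 -1.000e-03 -1.642e+00] tcp [ 467.9 -289.5  250.9] [ 3.138 -0.006 -0.1  ] t 10.2 w 73.7 F [ 1.2 -0.2 -0. ]
shift [-0.267 -2.885 -0.059] turn [-1.000e-03 -7.000e-03  1.356e+00] tcp [ 467.9 -289.5  250.9] [ 3.138 -0.006 -0.1  ] t 10.2 w 73.7 F [ 1.2 -0.2 -0. ]
[-6.93412293e-01  3.67008477e-01  1.41874071e+00 -4.82160209e-05
  1.34868352e+00  9.76946033e-01]
```

>>> send_rows(rows=[{"x": 0,"y": -0.1,"z": -0.02,"ax": 0,"ay": 0,"az": -0.1,"jaw": 0.6},{"x": 0,"y": -0.25,"z": -0.05,"ax": 0,"ay": 0,"az": -0.22,"jaw": 0.6},{"x": 0,"y": -0.4,"z": -0.1,"ax": 0,"ay": 0,"az": -0.35,"jaw": 0.6},{"x": -0.05,"y": -0.55,"z": -0.1,"ax": 0,"ay": 0,"az": -0.48,"jaw": 0.6},{"x": -0.1,"y": -0.7,"z": -0.1,"ax": 0,"ay": 0,"az": -0.6,"jaw": 0.4},{"x": -0.1,"y": -0.85,"z": -0.1,"ax": 0,"ay": 0,"az": -0.72,"jaw": 0.2},{"x": -0.1,"y": -1,"z": -0.1,"ax": 0,"ay": 0,"az": -0.85,"jaw": 0},{"x": -0.1,"y": -1,"z": -0.1,"ax": 0,"ay": 0,"az": -0.95,"jaw": 0},{"x": -0.1,"y": -1,"z": -0.1,"ax": 0,"ay": 0,"az": -1,"jaw": 0},{"x": -0.1,"y": -1,"z": -0.1,"ax": 0,"ay": 0,"az": -1,"jaw": 0}])

```text
time: 11.45
tool_pos: [466.3, -87.3, 266.2]
tcp_rot: [-3.14, 0.001, 0.947]
contact_force: [0.7, -0.2, -0.5]
grip_width: 46.1
finger_force: 0.0
```

Run:
```python
from h import *
from go import go
go(472,290,240,1.62)
p,d=cap('top','t2'); cap('scene','s2')
a=cv2.imread('pics/t2.png')[100:250,300:500]; b=cv2.imread('pics/s2.png')[150:300,170:370]
cv2.imwrite('pics/c3.png',cv2.resize(np.hstack([a,b]),None,fx=2,fy=2,interpolation=2))
```

```text
shift [ 1.548 -1.078  0.132] turn [-0.002 -0.    -0.642] tcp [466.3 -87.3 266.2] [-3.14e+00  1.00e-03  9.47e-01] t 11.45 w 46.1 F [ 0.7 -0.2 -0.5]
```

View pics/c3.png

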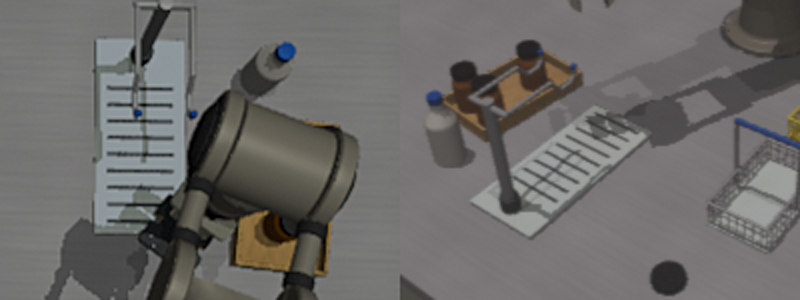

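The jar stands upright in the tray at about (528,65) in the right half, let go. Now on to the basket.

>>> send_rows(rows=[{"x": 0.12,"y": -0.08,"z": 0,"ax": 0,"ay": 0,"az": -0.1,"jaw": 0},{"x": 0.28,"y": -0.19,"z": 0,"ax": 0,"ay": 0,"az": -0.22,"jaw": 0},{"x": 0.45,"y": -0.31,"z": 0,"ax": 0,"ay": 0,"az": -0.35,"jaw": 0},{"x": 0.6,"y": -0.42,"z": 0,"ax": 0,"ay": 0,"az": -0.45,"jaw": 0},{"x": 0.75,"y": -0.52,"z": 0,"ax": 0,"ay": 0,"az": -0.55,"jaw": 0},{"x": 0.9,"y": -0.63,"z": 0,"ax": 0,"ay": 0,"az": -0.642,"jaw": 0},{"x": 1.0,"y": -0.7,"z": 0,"ax": 0,"ay": 0,"az": -0.642,"jaw": 0},{"x": 1.0,"y": -0.85,"z": 0,"ax": 0,"ay": 0,"az": -0.642,"jaw": 0},{"x": 1.0,"y": -0.85,"z": 0,"ax": 0,"ay": 0,"az": -0.642,"jaw": 0},{"x": 1.0,"y": -0.85,"z": 0,"ax": 0,"ay": 0,"az": -0.642,"jaw": 0}])

```text
time: 12.8
tool_pos: [445.7, 173.7, 267.1]
tcp_rot: [3.141, 0.0, 1.619]
contact_force: [-0.8, -0.0, 0.3]
grip_width: 46.3
finger_force: 0.0
```

```bash
python3 go.py 472 290 190 1.62
```

```text
shift [0.574 0.159 0.385] turn [ 0.     0.    -0.001] tcp [445.7 173.7 267.1] [3.141 0.    1.619] t 12.8 w 46.3 F [-0.8 -0.   0.3]
```

>>> send_rows(rows=[{"x": 0.14,"y": 0.04,"z": 0,"ax": 0,"ay": 0,"az": 0,"jaw": 0},{"x": 0.3,"y": 0.08,"z": 0,"ax": 0,"ay": 0,"az": 0,"jaw": 0},{"x": 0.45,"y": 0.12,"z": 0,"ax": 0,"ay": 0,"az": 0,"jaw": 0},{"x": 0.574,"y": 0.159,"z": 0.05,"ax": 0,"ay": 0,"az": 0,"jaw": 0},{"x": 0.574,"y": 0.159,"z": 0.15,"ax": 0,"ay": 0,"az": 0,"jaw": 0},{"x": 0.574,"y": 0.159,"z": 0.25,"ax": 0,"ay": 0,"az": 0,"jaw": 0},{"x": 0.574,"y": 0.159,"z": 0.35,"ax": 0,"ay": 0,"az": 0,"jaw": 0},{"x": 0.574,"y": 0.159,"z": 0.385,"ax": 0,"ay": 0,"az": 0,"jaw": 0},{"x": 0.574,"y": 0.159,"z": 0.385,"ax": 0,"ay": 0,"az": 0,"jaw": 0},{"x": 0.574,"y": 0.159,"z": 0.385,"ax": 0,"ay": 0,"az": 0,"jaw": 0}])

```text
time: 14.05
tool_pos: [472.1, 290.3, 190.9]
tcp_rot: [3.14, -0.0, 1.62]
contact_force: [-0.8, -0.2, -0.2]
grip_width: 46.1
finger_force: 0.0
```

Run:
```python
from h import *
from go import go
go(472,290,141,1.62)
p,d=cap('top','t4'); cap('scene','s4')
a=cv2.imread('pics/t4.png')[140:260,210:370]; b=cv2.imread('pics/s4.png')[170:290,290:450]
cv2.imwrite('pics/c4.png',cv2.resize(np.hstack([a,b]),None,fx=2.5,fy=2.5,interpolation=2))
```

```text
shift [-0.002 -0.001  0.25 ] turn [ 0.001 -0.    -0.   ] tcp [472.1 290.3 190.9] [ 3.14 -0.    1.62] t 14.05 w 46.1 F [-0.8 -0.2 -0.2]
```

View pics/c4.png

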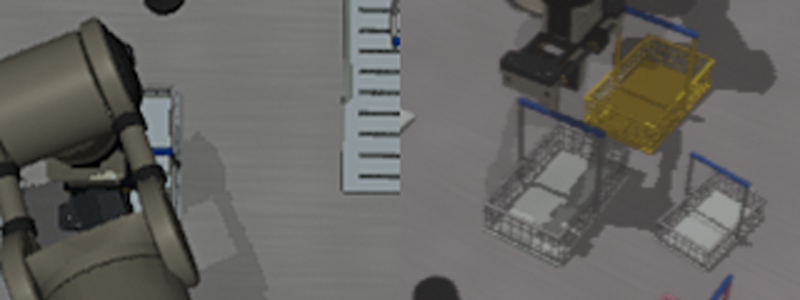

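The open fingers stand above the bar at about (560,115) in the right half, with the small and yellow baskets clear. I'll descend and close.

>>> send_rows(rows=[{"x": 0,"y": 0,"z": 0.08,"ax": 0,"ay": 0,"az": 0,"jaw": 0},{"x": 0,"y": 0,"z": 0.16,"ax": 0,"ay": 0,"az": 0,"jaw": 0},{"x": 0,"y": 0,"z": 0.22,"ax": 0,"ay": 0,"az": 0,"jaw": 0},{"x": 0,"y": 0,"z": 0.25,"ax": 0,"ay": 0,"az": 0,"jaw": 0},{"x": 0,"y": 0,"z": 0.25,"ax": 0,"ay": 0,"az": 0,"jaw": -0.3},{"x": 0,"y": 0,"z": 0.25,"ax": 0,"ay": 0,"az": 0,"jaw": -0.6},{"x": 0,"y": 0,"z": 0.25,"ax": 0,"ay": 0,"az": 0,"jaw": -1},{"x": 0,"y": 0,"z": 0.25,"ax": 0,"ay": 0,"az": 0,"jaw": -1},{"x": 0,"y": 0,"z": 0.25,"ax": 0,"ay": 0,"az": 0,"jaw": -1},{"x": 0,"y": 0,"z": 0.25,"ax": 0,"ay": 0,"az": 0,"jaw": -1}])

```text
time: 15.4
tool_pos: [471.7, 290.3, 140.4]
tcp_rot: [3.141, -0.0, 1.62]
contact_force: [0.5, -0.1, 1.8]
grip_width: 8.7
finger_force: 30.0
```

>>> send_rows(rows=[{"x": 0,"y": 0,"z": -0.03,"ax": 0,"ay": 0,"az": 0,"jaw": -1},{"x": 0,"y": 0,"z": -0.08,"ax": 0,"ay": 0,"az": 0,"jaw": -1},{"x": 0,"y": 0,"z": -0.15,"ax": 0,"ay": 0,"az": 0,"jaw": -1},{"x": 0,"y": 0,"z": -0.25,"ax": 0,"ay": 0,"az": 0,"jaw": -1},{"x": 0,"y": 0,"z": -0.35,"ax": 0,"ay": 0,"az": 0,"jaw": -1},{"x": 0,"y": 0,"z": -0.45,"ax": 0,"ay": 0,"az": 0,"jaw": -1},{"x": 0,"y": 0,"z": -0.55,"ax": 0,"ay": 0,"az": 0,"jaw": -1},{"x": 0,"y": 0,"z": -0.62,"ax": 0,"ay": 0,"az": 0,"jaw": -1},{"x": 0,"y": 0,"z": -0.65,"ax": 0,"ay": 0,"az": 0,"jaw": -1},{"x": 0,"y": 0,"z": -0.65,"ax": 0,"ay": 0,"az": 0,"jaw": -1}])

```text
time: 16.65
tool_pos: [471.5, 290.2, 270.1]
tcp_rot: [3.141, 0.0, 1.62]
contact_force: [0.1, -0.1, -5.0]
grip_width: 9.2
finger_force: 30.0
```

```bash
python3 go.py 445 -57.5 271 1.585
```

```text
shift [-1.73  -0.217 -0.004] turn [0.    0.    0.033] tcp [471.5 290.2 270.1] [3.141 0.    1.62 ] t 16.65 w 9.2 F [ 0.1 -0.1 -5. ]
```

>>> send_rows(rows=[{"x": -0.03,"y": 0,"z": 0,"ax": 0,"ay": 0,"az": 0,"jaw": -1},{"x": -0.1,"y": -0.02,"z": 0,"ax": 0,"ay": 0,"az": 0.01,"jaw": -1},{"x": -0.2,"y": -0.04,"z": 0,"ax": 0,"ay": 0,"az": 0.02,"jaw": -1},{"x": -0.32,"y": -0.06,"z": 0,"ax": 0,"ay": 0,"az": 0.033,"jaw": -1},{"x": -0.44,"y": -0.08,"z": 0,"ax": 0,"ay": 0,"az": 0.033,"jaw": -1},{"x": -0.56,"y": -0.1,"z": 0,"ax": 0,"ay": 0,"az": 0.033,"jaw": -1},{"x": -0.68,"y": -0.12,"z": 0,"ax": 0,"ay": 0,"az": 0.033,"jaw": -1},{"x": -0.78,"y": -0.14,"z": 0,"ax": 0,"ay": 0,"az": 0.033,"jaw": -1},{"x": -0.84,"y": -0.16,"z": 0,"ax": 0,"ay": 0,"az": 0.033,"jaw": -1},{"x": -0.87,"y": -0.17,"z": 0,"ax": 0,"ay": 0,"az": 0.033,"jaw": -1}])

```text
time: 17.9
tool_pos: [445.7, 113.9, 270.2]
tcp_rot: [3.141, 0.0, 1.584]
contact_force: [0.6, -0.4, -5.3]
grip_width: 8.9
finger_force: 30.0
```

>>> send_rows(rows=[{"x": -0.03,"y": 0,"z": 0,"ax": 0,"ay": 0,"az": 0,"jaw": -1},{"x": -0.1,"y": 0,"z": 0,"ax": 0,"ay": 0,"az": 0,"jaw": -1},{"x": -0.2,"y": 0,"z": 0,"ax": 0,"ay": 0,"az": 0,"jaw": -1},{"x": -0.32,"y": 0,"z": 0,"ax": 0,"ay": 0,"az": 0,"jaw": -1},{"x": -0.44,"y": 0,"z": 0,"ax": 0,"ay": 0,"az": 0,"jaw": -1},{"x": -0.56,"y": 0,"z": 0,"ax": 0,"ay": 0,"az": 0,"jaw": -1},{"x": -0.68,"y": 0,"z": 0,"ax": 0,"ay": 0,"az": 0,"jaw": -1},{"x": -0.78,"y": 0,"z": 0,"ax": 0,"ay": 0,"az": 0,"jaw": -1},{"x": -0.84,"y": 0,"z": 0,"ax": 0,"ay": 0,"az": 0,"jaw": -1},{"x": -0.86,"y": 0,"z": 0,"ax": 0,"ay": 0,"az": 0,"jaw": -1}])

```text
time: 19.15
tool_pos: [448.6, -57.8, 270.0]
tcp_rot: [-3.142, 0.0, 1.585]
contact_force: [0.1, 0.0, -4.7]
grip_width: 9.1
finger_force: 30.0
```

Run:
```python
from h import *
from go import go
go(617,-57.5,260,1.585)
p,d=cap('top','t5'); cap('scene','s5')
a=cv2.imread('pics/t5.png')[90:250,290:450]; b=cv2.imread('pics/s5.png')[130:290,170:330]
cv2.imwrite('pics/c5.png',cv2.resize(np.hstack([a,b]),None,fx=2.5,fy=2.5,interpolation=2))
```

```text
shift [-0.01   0.842  0.05 ] turn [-0.  0. -0.] tcp [448.6 -57.8 270. ] [-3.142  0.     1.585] t 19.15 w 9.1 F [ 0.1  0.  -4.7]
```

View pics/c5.png

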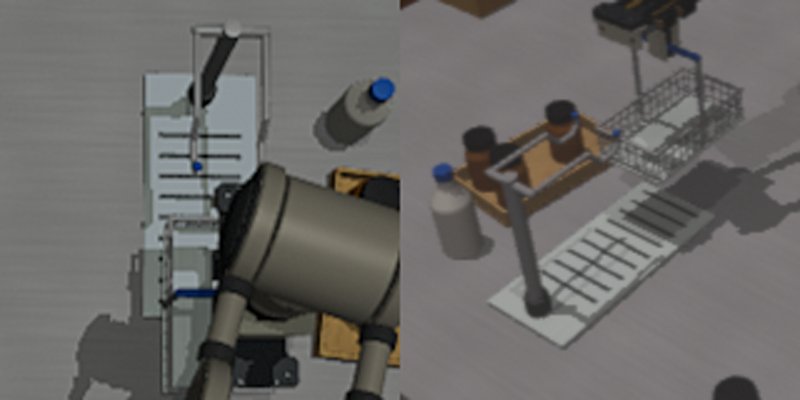

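The basket hangs level from the gripper, in front of the hook and lined up with it. The left bar end is at about (175,293) in the left half and the prong tips are at (197,167).

>>> send_rows(rows=[{"x": 0,"y": 0.03,"z": 0,"ax": 0,"ay": 0,"az": 0,"jaw": -1},{"x": 0,"y": 0.09,"z": 0,"ax": 0,"ay": 0,"az": 0,"jaw": -1},{"x": 0,"y": 0.19,"z": 0,"ax": 0,"ay": 0,"az": 0,"jaw": -1},{"x": 0,"y": 0.31,"z": 0,"ax": 0,"ay": 0,"az": 0,"jaw": -1},{"x": -0.01,"y": 0.43,"z": 0,"ax": 0,"ay": 0,"az": 0,"jaw": -1},{"x": -0.01,"y": 0.55,"z": 0,"ax": 0,"ay": 0,"az": 0,"jaw": -1},{"x": -0.01,"y": 0.67,"z": 0,"ax": 0,"ay": 0,"az": 0,"jaw": -1},{"x": -0.01,"y": 0.76,"z": 0,"ax": 0,"ay": 0,"az": 0,"jaw": -1},{"x": -0.01,"y": 0.82,"z": 0,"ax": 0,"ay": 0,"az": 0,"jaw": -1},{"x": -0.01,"y": 0.84,"z": 0,"ax": 0,"ay": 0,"az": 0,"jaw": -1}])

```text
time: 20.5
tool_pos: [617.6, -56.1, 269.2]
tcp_rot: [-3.141, -0.0, 1.586]
contact_force: [0.1, 0.2, -4.5]
grip_width: 8.4
finger_force: 30.0
```

```bash
python3 - <<'E'
from h import *
from go import go
go(617,-57.5,202,1.585)
p,d=cap('scene','s6'); C=cloud('scene',d); h=cv2.cvtColor(p,cv2.COLOR_RGB2HSV)
b=(h[...,0]>100)&(h[...,0]<130)&(h[...,1]>120)&(h[...,2]>50)
near=(abs(C[...,0]-610)<60)&(abs(C[...,1]+57)<90)
for lo,hi in((225,250),(270,305)):
    m=b&near&(C[...,2]>lo)&(C[...,2]<hi); q=C[m]; n,l,s,c=cv2.connectedComponentsWithStats(m.astype(np.uint8))
    for i in range(1,n):
        if s[i][4]>3: q=C[l==i]; print(s[i],q.mean(0).round(1),q.min(0).round(),q.max(0).round())
E
python3 - <<'E'
import cv2,numpy as np
b=cv2.imread('pics/s6.png')[100:290,140:330]
cv2.imwrite('pics/c6.png',cv2.resize(b,None,fx=3.1,fy=3.1,interpolation=2))
E
```

```text
shift [-0.007 -0.003  0.336] turn [-0.001 -0.     0.001] tcp [617.6 -56.1 269.2] [-3.141 -0.     1.586] t 20.5 w 8.4 F [ 0.1  0.2 -4.5]
[244 172  12   5  14] [619.5 -13.1 292.3] [616. -37. 290.] [622.  12. 296.]
```

View pics/c6.png

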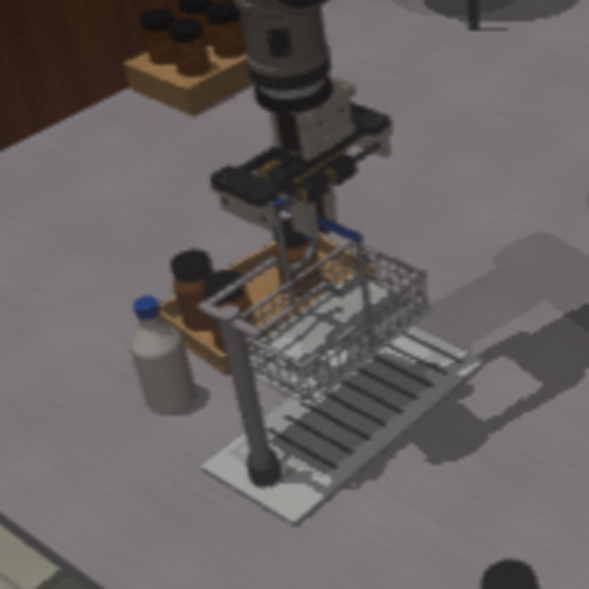

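The bar is above the prong troughs between the blue tips and the slope, both uprights are outside the prongs, and the basket is level. I'll lower it.

>>> send_rows(rows=[{"x": -0.005,"y": -0.003,"z": 0.03,"ax": 0,"ay": 0,"az": 0,"jaw": -1},{"x": -0.005,"y": -0.003,"z": 0.07,"ax": 0,"ay": 0,"az": 0,"jaw": -1},{"x": -0.005,"y": -0.003,"z": 0.12,"ax": 0,"ay": 0,"az": 0,"jaw": -1},{"x": -0.005,"y": -0.003,"z": 0.17,"ax": 0,"ay": 0,"az": 0,"jaw": -1},{"x": -0.005,"y": -0.003,"z": 0.22,"ax": 0,"ay": 0,"az": 0,"jaw": -1},{"x": -0.005,"y": -0.003,"z": 0.26,"ax": 0,"ay": 0,"az": 0,"jaw": -1},{"x": -0.005,"y": -0.003,"z": 0.29,"ax": 0,"ay": 0,"az": 0,"jaw": -1},{"x": -0.005,"y": -0.003,"z": 0.31,"ax": 0,"ay": 0,"az": 0,"jaw": -1},{"x": -0.005,"y": -0.003,"z": 0.32,"ax": 0,"ay": 0,"az": 0,"jaw": -1},{"x": -0.005,"y": -0.003,"z": 0.325,"ax": 0,"ay": 0,"az": 0,"jaw": -1}])

```text
time: 21.8
tool_pos: [616.1, -57.7, 205.2]
tcp_rot: [3.141, 0.0, 1.585]
contact_force: [-0.3, 0.2, -4.5]
grip_width: 8.5
finger_force: 30.0
```

>>> send_rows(rows=[{"x": 0,"y": 0,"z": 0.004,"ax": 0,"ay": 0,"az": 0,"jaw": -1},{"x": 0,"y": 0,"z": 0.008,"ax": 0,"ay": 0,"az": 0,"jaw": -1},{"x": 0,"y": 0,"z": 0.012,"ax": 0,"ay": 0,"az": 0,"jaw": -1},{"x": 0,"y": 0,"z": 0.014,"ax": 0,"ay": 0,"az": 0,"jaw": -1},{"x": 0,"y": 0,"z": 0.015,"ax": 0,"ay": 0,"az": 0,"jaw": -1},{"x": 0,"y": 0,"z": 0.015,"ax": 0,"ay": 0,"az": 0,"jaw": -1},{"x": 0,"y": 0,"z": 0.015,"ax": 0,"ay": 0,"az": 0,"jaw": -1},{"x": 0,"y": 0,"z": 0.015,"ax": 0,"ay": 0,"az": 0,"jaw": -1},{"x": 0,"y": 0,"z": 0.015,"ax": 0,"ay": 0,"az": 0,"jaw": -1},{"x": 0,"y": 0,"z": 0.015,"ax": 0,"ay": 0,"az": 0,"jaw": -1}])

```text
time: 23.05
tool_pos: [616.0, -57.7, 202.1]
tcp_rot: [3.142, 0.0, 1.585]
contact_force: [0.3, 0.3, -3.9]
grip_width: 9.2
finger_force: 30.0
```

>>> send_rows(rows=[{"x": 0,"y": 0,"z": 0.003,"ax": 0,"ay": 0,"az": 0,"jaw": -1},{"x": 0,"y": 0,"z": 0.006,"ax": 0,"ay": 0,"az": 0,"jaw": -1},{"x": 0,"y": 0,"z": 0.009,"ax": 0,"ay": 0,"az": 0,"jaw": -1},{"x": 0,"y": 0,"z": 0.01,"ax": 0,"ay": 0,"az": 0,"jaw": -1},{"x": 0,"y": 0,"z": 0.01,"ax": 0,"ay": 0,"az": 0,"jaw": -1},{"x": 0,"y": 0,"z": 0.01,"ax": 0,"ay": 0,"az": 0,"jaw": -1},{"x": 0,"y": 0,"z": 0.01,"ax": 0,"ay": 0,"az": 0,"jaw": -1},{"x": 0,"y": 0,"z": 0.01,"ax": 0,"ay": 0,"az": 0,"jaw": -1},{"x": 0,"y": 0,"z": 0.01,"ax": 0,"ay": 0,"az": 0,"jaw": -1},{"x": 0,"y": 0,"z": 0.01,"ax": 0,"ay": 0,"az": 0,"jaw": -1}])

```text
time: 24.3
tool_pos: [616.0, -57.7, 200.2]
tcp_rot: [3.141, 0.0, 1.585]
contact_force: [-0.0, -1.0, -1.8]
grip_width: 8.7
finger_force: 30.0
```

>>> send_rows(rows=[{"x": 0,"y": 0,"z": 0.002,"ax": 0,"ay": 0,"az": 0,"jaw": -1},{"x": 0,"y": 0,"z": 0.004,"ax": 0,"ay": 0,"az": 0,"jaw": -1},{"x": 0,"y": 0,"z": 0.006,"ax": 0,"ay": 0,"az": 0,"jaw": -1},{"x": 0,"y": 0,"z": 0.006,"ax": 0,"ay": 0,"az": 0,"jaw": -1},{"x": 0,"y": 0,"z": 0.006,"ax": 0,"ay": 0,"az": 0,"jaw": -0.9},{"x": 0,"y": 0,"z": 0.006,"ax": 0,"ay": 0,"az": 0,"jaw": -0.7},{"x": 0,"y": 0,"z": 0.006,"ax": 0,"ay": 0,"az": 0,"jaw": -0.5},{"x": 0,"y": 0,"z": 0.006,"ax": 0,"ay": 0,"az": 0,"jaw": -0.2},{"x": 0,"y": 0,"z": 0.006,"ax": 0,"ay": 0,"az": 0,"jaw": -0.1},{"x": 0,"y": 0,"z": 0.006,"ax": 0,"ay": 0,"az": 0,"jaw": -0.1}])

```text
time: 25.55
tool_pos: [616.0, -57.8, 198.8]
tcp_rot: [-3.142, 0.0, 1.585]
contact_force: [-0.2, 0.1, -0.3]
grip_width: 40.9
finger_force: 0.0
```

>>> send_rows(rows=[{"x": 0,"y": 0,"z": -0.03,"ax": 0,"ay": 0,"az": 0,"jaw": -0.1},{"x": 0,"y": 0,"z": -0.08,"ax": 0,"ay": 0,"az": 0,"jaw": -0.1},{"x": 0,"y": 0,"z": -0.15,"ax": 0,"ay": 0,"az": 0,"jaw": -0.1},{"x": 0,"y": 0,"z": -0.25,"ax": 0,"ay": 0,"az": 0,"jaw": -0.1},{"x": 0,"y": 0,"z": -0.35,"ax": 0,"ay": 0,"az": 0,"jaw": -0.1},{"x": 0,"y": 0,"z": -0.45,"ax": 0,"ay": 0,"az": 0,"jaw": -0.1},{"x": 0,"y": -0.2,"z": -0.5,"ax": 0,"ay": 0,"az": 0,"jaw": -0.1},{"x": 0,"y": -0.5,"z": -0.5,"ax": 0,"ay": 0,"az": 0,"jaw": -0.1},{"x": 0,"y": -0.8,"z": -0.5,"ax": 0,"ay": 0,"az": 0,"jaw": -0.1},{"x": 0,"y": -1,"z": -0.5,"ax": 0,"ay": 0,"az": 0,"jaw": -0.1}])

```text
time: 26.8
tool_pos: [413.9, -60.4, 300.1]
tcp_rot: [3.14, 0.001, 1.585]
contact_force: [0.6, -0.8, 0.9]
grip_width: 41.1
finger_force: 0.0
```

Run:
```python
from h import *
p,d=cap('scene','s7'); C=cloud('scene',d); h=cv2.cvtColor(p,cv2.COLOR_RGB2HSV)
q,e=cap('top','t7')
b=(h[...,0]>100)&(h[...,0]<130)&(h[...,1]>120)&(h[...,2]>50)
m=b&(abs(C[...,0]-617)<18)&(abs(C[...,1]+57)<90)&(C[...,2]>190)&(C[...,2]<260)
P=C[m]; print(len(P),P.mean(0),P.min(0),P.max(0))
cv2.imwrite('pics/c7.png',cv2.resize(np.hstack([q[90:250,290:450],p[130:290,170:330]])[:,:,::-1],None,fx=2.5,fy=2.5,interpolation=2))
```

```text
62 [617.33875648 -54.43354709 223.55668424] [ 612.542661   -116.34704217  218.48826956] [621.84084005  10.43962555 229.140138  ]
```

View pics/c7.png

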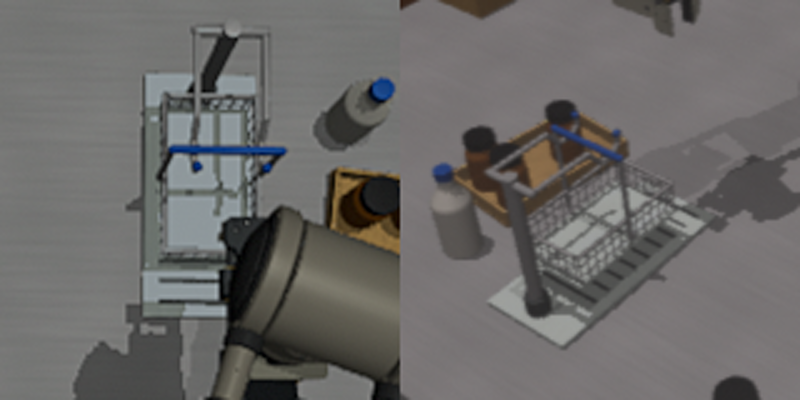

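The bar rests in both prong troughs behind the blue tips ((197,167) and (266,167) in the left half). Measured, its middle is at about (617,-54,221), and the basket is level. I'll let it settle and hand in.

>>> send_rows(rows=[{"x": 0,"y": 0,"z": 0,"ax": 0,"ay": 0,"az": 0,"jaw": -0.1},{"x": 0,"y": 0,"z": 0,"ax": 0,"ay": 0,"az": 0,"jaw": -0.1},{"x": 0,"y": 0,"z": 0,"ax": 0,"ay": 0,"az": 0,"jaw": -0.1},{"x": 0,"y": 0,"z": 0,"ax": 0,"ay": 0,"az": 0,"jaw": -0.1},{"x": 0,"y": 0,"z": 0,"ax": 0,"ay": 0,"az": 0,"jaw": -0.1},{"x": 0,"y": 0,"z": 0,"ax": 0,"ay": 0,"az": 0,"jaw": -0.1},{"x": 0,"y": 0,"z": 0,"ax": 0,"ay": 0,"az": 0,"jaw": -0.1},{"x": 0,"y": 0,"z": 0,"ax": 0,"ay": 0,"az": 0,"jaw": -0.1},{"x": 0,"y": 0,"z": 0,"ax": 0,"ay": 0,"az": 0,"jaw": -0.1},{"x": 0,"y": 0,"z": 0,"ax": 0,"ay": 0,"az": 0,"jaw": -0.1}])

```text
time: 28.15
tool_pos: [416.0, -60.6, 298.9]
tcp_rot: [3.142, 0.0, 1.585]
contact_force: [-0.4, -0.3, -0.5]
grip_width: 41.3
finger_force: 0.0
```

>>> send_rows(rows=[{"x": 0,"y": 0,"z": 0,"ax": 0,"ay": 0,"az": 0,"jaw": -0.1},{"x": 0,"y": 0,"z": 0,"ax": 0,"ay": 0,"az": 0,"jaw": -0.1},{"x": 0,"y": 0,"z": 0,"ax": 0,"ay": 0,"az": 0,"jaw": -0.1},{"x": 0,"y": 0,"z": 0,"ax": 0,"ay": 0,"az": 0,"jaw": -0.1},{"x": 0,"y": 0,"z": 0,"ax": 0,"ay": 0,"az": 0,"jaw": -0.1},{"x": 0,"y": 0,"z": 0,"ax": 0,"ay": 0,"az": 0,"jaw": -0.1},{"x": 0,"y": 0,"z": 0,"ax": 0,"ay": 0,"az": 0,"jaw": -0.1},{"x": 0,"y": 0,"z": 0,"ax": 0,"ay": 0,"az": 0,"jaw": -0.1},{"x": 0,"y": 0,"z": 0,"ax": 0,"ay": 0,"az": 0,"jaw": -0.1},{"x": 0,"y": 0,"z": 0,"ax": 0,"ay": 0,"az": 0,"jaw": -0.1}])

```text
time: 29.4
tool_pos: [416.0, -60.7, 298.9]
tcp_rot: [3.142, 0.0, 1.585]
contact_force: [-1.0, 0.7, -0.5]
grip_width: 41.4
finger_force: 0.0
```

```bash
python3 -c "
from plant import bot
print(bot.close_job())"
```

```text
the job is handed in; nothing more can be done
None
```

I handed the job in at about 29 s: the jar stands upright in the free half of the tray and the basket hangs level on both prongs, as far as the camera shows; the hand-in returned no verdict.

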